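# Put the pH check set back in its carrier

### The arm

A 7-joint arm with a two-finger parallel gripper is mounted at the origin on the work surface. World frame = base frame: x ahead of the robot, y to its left, z up, the work surface at z = 0. Lengths are in m, angles in degrees, forces in N, time in s.
With the tool pointing down it reaches from about 0.425 to 0.875 m from the base axis. Payload 4.7 kg.
Tool frame: the origin (TCP) lies at the very end of the fingers, on their centre line; the grasp point (between the pads) lies 19 mm behind it; z points along the fingers, y is the line along which they close (so a half turn about z gives the same grasp; the last joint's range is limited). The gripper opens to 87 mm and grips with 3 to 60 N. Pads are 19 mm wide; open, the fingers measure 117 mm over their backs; the gripper's body (75 mm by 190 mm) begins 51 mm behind the grasp point.
Start: joints at [74.433, 18.392, -4.016, 83.108, 1.295, 78.541, -3.26], TCP at [0.183, -0.624, 0.223] pointing down, gripper open.
Joint ranges: [-163.93, 163.93], [-17.29, 119.83], [-79.2, 71.16], [3.27, 140.29], [-89.18, 269.18], [5.43, 117.66], [-154.24, 154.24]. Speed limits (degrees/s): [147.25, 147.25, 180, 180, 180, 180, 180].

### API

Orientations are given as [roll, pitch, yaw] about the fixed x, y, z axes, in that order (R = Rz(yaw) Ry(pitch) Rx(roll)).
In Python, from cell import get_obs, read_camera, sign_off, silhouettes gives the robot as it stands.
- The arm moves only by the tool play_rows, never from a script. Its argument "steps" is a list that holds one entry, the list of rows, each a list of 7 numbers: the shift along the tool's x, y, z in m, then the turn, a rotation vector about the tool's x, y, z in rad, then the finger opening in m, from 0 to 0.087. A call has 1 to 12 rows; each row shifts and turns the commanded pose from where the row before left it, along the tool's axes as they then stand; what a row does not reach is not made up. A row lasts 1/10 s, in which the tool goes at most 50 mm and 8.59 degrees, less where a joint would pass 70% of its speed; a pose out of reach is approached as far as the arm can. A call is refused whole if a number of a shift passes 0.05 or a number of a turn 0.15, either way. A call with a gripper value outside its range is refused whole. The fingers move at their own pace and stop on an object; "force" is the grip in N (left out, the last holds). Time passes only in rows, so rows that do not move let the fingers close. It gives the time, the measured TCP pose, the force, the opening and the grip force at its end, in the units of the state.
- get_obs(): the state, without advancing time (a new reading comes with each control period).
- read_camera(name): name is "scene" or "top"; returns a dict with "frame" (384x512x3 uint8, red, green, blue), "intrinsics" (3x3 intrinsics, pixels), "k1" (the pictures are not rectified: a ray, as slopes to the right and down, at radius r is drawn at 1 + k1 r^2 times it, then the intrinsics apply), "view" (4x4, takes a point from world to camera coordinates). Camera axes: x right, y up, looking along -z (the intrinsics and any distortion apply to the point x, -y, -z); pixel columns grow to the right and rows downward; lengths in m; the calibration is good to about 2 mm. A picture is of the moment at which its call begins. There is no depth.
- sign_off(): hands the job in; it is judged then, once.
Trained networks look in the newest picture that a camera, given by its name, has taken for a name from the list of things; names that differ only in an ending like _2 or _b are one class to them, and where a whole thing is asked for, a point or a joint stands for the part that bears it (a point fixed in the world has none). Each returns a list of dicts, best first, with "p" (0 to 1); they miss things now and then, are a little off and sometimes report something else, mostly with a low value. They report only what shows in the picture. A call takes as long as a camera call. They do not tell look-alikes from the thing itself.
- silhouettes(camera, name): "pixels" (384x512 bool, what is visible of it) and "extent" ([left, top, right, bottom] in pixels, round what is visible of it).
The state is a dict: "time_s": time; "qpos": joint angles; "joint_velocities": joint speeds; "effort": joint torques, N m; "tool_pos": TCP position; "tool_rot": TCP orientation; "force": force on the tool from outside, world axes, zero at the start; "wrist_torque": the same for the moment, N m; "grip_width": finger opening in m; "grasp_force": force on a finger pad.
Only numpy, scipy, OpenCV 4.12 (cv2) and the standard library are available. Lean on these libraries where they do the work, as an engineer would, in place of code of your own. Each camera call takes 0.05 s, during which the arm holds its last target. There are 200 camera calls.

### The job

The measurements are done: put the pH check set back in its carrier, each upright in its own recess - the slim vial in the small round one, the round bottle with the flat cap in the medium round one, the lidded jar in the large round one, and the square bottle, turned square to it, in the square one. Set each down on the floor of its recess rather than dropping it. The dropper bottle and the open cup look alike but do not belong to the set: leave them where they stand.

Things in the scene. Friction and masses are not known exactly. Their poses are not given: they have to be found in the camera images.
- vial: Slim white plastic vial with a white screw cap: body 25 mm in diameter, 72 mm tall with its cap (cap 24 mm in diameter, from 57 to 72 mm up); about 40 g. Stands upright on the bench; origin: centre of its underside, z up.
- round_bottle: Round white plastic bottle with a flat-topped screw cap: straight body 44 mm in diameter up to 60 mm, shoulder, cap 27 mm in diameter from 66 to 86 mm, its top; about 100 g. Stands upright on the bench; origin: centre of its underside, z up.
- square_bottle: Square white plastic bottle with a flat-topped screw cap: body 42 x 42 mm with rounded edges up to 60 mm, shoulder, cap 27 mm in diameter from 66 to 86 mm; about 100 g. x and y axes are square to its sides. Stands upright on the bench; origin: centre of its underside, z up.
- lidded_jar: Wide white plastic jar closed by a flat screw lid: body 57 mm in diameter, lid 60 mm in diameter from 44 to 64 mm up, its top; about 120 g. Stands upright on the bench; origin: centre of its underside, z up.
- dropper_bottle: Look-alike of the round bottle, not part of the set: same 44 mm round white body, but a pointed dropper nozzle instead of a flat cap, 99 mm tall. Loose; stays where it is. Stands upright on the bench; origin: centre of its underside, z up.
- open_cup: Look-alike of the jar, not part of the set: white cup of 60 mm rim diameter, 62 mm tall, open, with no lid. Loose; stays where it is. Stands upright on the bench; origin: centre of its underside, z up.
- small_insert: Blue block 87 x 87 x 30 mm, fixed in a grey tray (362 x 100 mm, walls 26 mm high, 22 mm grip at each end, fixed; four blocks in one row 88 mm apart, in any order). It has the small round recess, 40 mm in diameter, for the vial. Recess floor flat, 22 mm below the block's top, 8 mm above its underside. Origin: centre of the underside, below the recess's centre; z up, x across the tray's width, y along the row.
- medium_insert: Blue block 87 x 87 x 30 mm, fixed in a grey tray (362 x 100 mm, walls 26 mm high, 22 mm grip at each end, fixed; four blocks in one row 88 mm apart, in any order). It has the medium round recess, 60 mm in diameter, for the round bottle. Recess floor flat, 22 mm below the block's top, 8 mm above its underside. Origin: centre of the underside, below the recess's centre; z up, x across the tray's width, y along the row.
- large_insert: Blue block 87 x 87 x 30 mm, fixed in a grey tray (362 x 100 mm, walls 26 mm high, 22 mm grip at each end, fixed; four blocks in one row 88 mm apart, in any order). It has the large round recess, 76 mm in diameter, for the lidded jar. Recess floor flat, 22 mm below the block's top, 8 mm above its underside. Origin: centre of the underside, below the recess's centre; z up, x across the tray's width, y along the row.
- square_insert: Blue block 87 x 87 x 30 mm, fixed in a grey tray (362 x 100 mm, walls 26 mm high, 22 mm grip at each end, fixed; four blocks in one row 88 mm apart, in any order). It has the square recess, 57 x 57 mm, its sides square to the block, for the square bottle. Recess floor flat, 22 mm below the block's top, 8 mm above its underside. Origin: centre of the underside, below the recess's centre; z up, x across the tray's width, y along the row.
There are look-alikes about, which are no part of the job. What is shaped like the small_insert but brown or red is not meant.

How it is judged:
By the outcome, as a careful person would: the job done as asked, in the order asked, and still so for the second after the job is handed in, with the robot touching nothing.
It also fails if it takes over 128 s, if anything falls off the work surface, if the arm or the gripper's body presses on something with over 40 N, if the wrist force passes 120 N, or if a joint passes its speed limit or range.

## Working session

There is one attempt and no reset: what is moved stays moved. The work goes in short steps, Python scripts to look and compute and a tool call to move; the robot and the scene stay as the last step left them, time stands still between calls to the robot, and variables do not carry over. Pictures are saved under pics/ and viewed, at most 14 in all, crops included, and the job is handed in when it is done.

Besides the shell and the picture viewer there is one more tool, called after "Request:" as a command line: name --argument value ..., lists and objects as JSON in quotes. play_rows: Moves the arm, as the interface text tells. Its arguments: {"type":"object","properties":{"steps":{"type":"array","items":{"type":"array","items":{"type":"array","items":{"type":"number"}}}},"force":{"type":"number"}},"required":["steps"]}

```bash
mkdir -p pics; ls; python3 - <<'E'
from cell import *
import cv2, numpy as np
o=get_obs(); print({k:np.round(v,3) for k,v in o.items()})
ims=[]
for c in ("scene","top"):
    d=read_camera(c); cv2.imwrite(f"pics/{c}0.png",cv2.resize(d["frame"][:,:,::-1],(800,600),interpolation=cv2.INTER_CUBIC))
    print(c,d["intrinsics"].tolist(),d["k1"],np.round(d["view"],4).tolist())
    for n in "vial round_bottle square_bottle lidded_jar dropper_bottle open_cup small_insert medium_insert large_insert square_insert".split():
        print(n,[(round(float(s["p"]),2),[int(v) for v in s["extent"]]) for s in silhouettes(c,n)])
E
```

```text
pics
{'time_s': np.float64(0.0), 'qpos': array([74.434, 18.441, -4.017, 83.176,  1.295, 78.54 , -3.26 ]), 'joint_velocities': array([ 0.1  , -0.063,  0.025,  0.08 , -0.052,  0.062,  0.019]), 'effort': array([ 0.0000e+00, -4.9130e+01, -4.0400e-01, -3.1253e+01, -6.4000e-02,
        4.4000e-02,  0.0000e+00]), 'tool_pos': array([ 0.183, -0.623,  0.221]), 'tool_rot': array([-1.79888e+02,  5.00000e-03,  1.63770e+01]), 'force': array([-0.298, -0.492,  0.41 ]), 'wrist_torque': array([-0.   ,  0.021, -0.052]), 'grasp_force': np.float64(0.0), 'grip_width': np.float64(0.087)}
scene [[432.1435822313647, 0.0, 255.9235686896267], [0.0, 432.1435822313647, 186.71667838814494], [0.0, 0.0, 1.0]] -0.11567145300407405 [[0.7692, 0.6389, -0.0114, -0.4421], [-0.4247, 0.5246, 0.7378, 0.209], [0.4774, -0.5627, 0.6749, -1.4381], [0.0, 0.0, 0.0, 1.0]]
vial [(0.57, [201, 173, 210, 192])]
round_bottle [(0.64, [319, 104, 335, 134]), (0.43, [260, 173, 304, 200])]
square_bottle [(0.89, [225, 141, 241, 172])]
lidded_jar [(0.78, [134, 197, 160, 230])]
dropper_bottle [(0.84, [115, 265, 137, 291]), (0.67, [261, 170, 30
[... 460 characters left out ...]
2, -0.9999, -0.0002, -0.0067], [0.9843, -0.0118, 0.1764, -0.561], [-0.1764, 0.0019, 0.9843, -1.069], [0.0, 0.0, 0.0, 1.0]]
vial [(0.54, [271, 239, 282, 249])]
round_bottle [(0.78, [66, 192, 94, 215]), (0.68, [160, 154, 196, 197])]
square_bottle [(0.95, [209, 240, 235, 263]), (0.48, [163, 156, 198, 196])]
lidded_jar [(0.96, [345, 241, 371, 271])]
dropper_bottle [(0.94, [406, 197, 433, 214])]
open_cup [(0.97, [130, 235, 158, 258])]
small_insert [(0.74, [197, 96, 235, 136]), (0.73, [116, 103, 164, 145]), (0.72, [201, 155, 239, 195])]
medium_insert [(0.76, [273, 153, 318, 193])]
large_insert [(0.95, [163, 153, 200, 195])]
square_insert [(0.57, [240, 154, 280, 193]), (0.18, [273, 151, 318, 193])]
```

View pics/scene0.png

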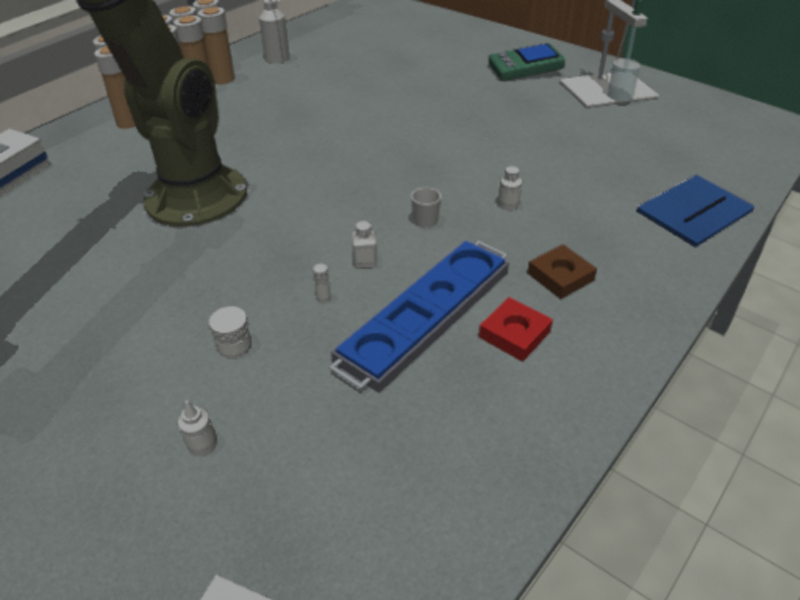

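View pics/top0.png

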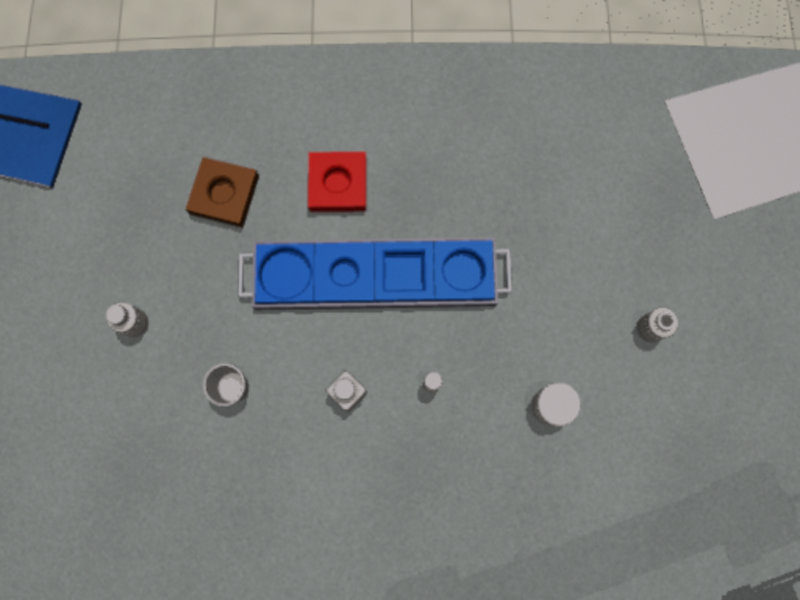

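The scene matches the description. In `top0` (800 px scale):

| Item | Pixel position |
|---|---|
| Large recess | (285,272) |
| Small recess | (345,270) |
| Square recess | (404,270) |
| Medium recess | (464,268) |
| Flat-capped round bottle | (122,318) |
| Dropper bottle, with nozzle | (660,325) |
| Open cup | (225,385) |
| Square bottle, turned about 45° | (346,390) |
| Vial | (432,381) |
| Lidded jar | (558,404) |

The brown block at (222,190) and the red block at (337,180) are decoys. Next I'll work out positions and make one crop to confirm the look-alikes.

```bash
cat > h.py <<'E'
import cv2, numpy as np
from cell import *
from scipy.optimize import minimize
def proj(d,P):
    P=np.atleast_2d(P); c=P@d["view"][:3,:3].T+d["view"][:3,3]
    u=np.c_[c[:,0],-c[:,1]]/-c[:,2:3]; r2=(u**2).sum(1,keepdims=True); u=u*(1+d["k1"]*r2)
    K=d["intrinsics"]; return u@K[:2,:2].T+K[:2,2]
def unproj(d,px,z):   # pixel -> world point at height z
    f=lambda p:((proj(d,[p[0],p[1],z])[0]-px)**2).sum()
    return minimize(f,[.5,0],method="Nelder-Mead",options=dict(xatol=1e-5,fatol=1e-4)).x
def ring(r,z):
    a=np.linspace(0,2*np.pi,40,endpoint=False); return np.c_[r*np.cos(a),r*np.sin(a),0*a+z]
def sq(r,z):
    return np.array([[sx*a,sy*b,z] for sx in(-1,1) for sy in(-1,1) for a,b in((r,r-.005),(r-.005,r))])
M=dict(vial=[[ring(.0125,0),ring(.0125,.072)]],
 round_bottle=[[ring(.022,0),ring(.022,.06),ring(.0135,.066)],[ring(.0135,.06),ring(.0135,.086)]],
 square_bottle=[[sq(.021,0),sq(.021,.06),ring(.0135,.066)],[ring(.0135,.06),ring(.0135,.086)]],
 lidded_jar=[[ring(.0285,0),ring(.0285,.044)],[ring(.03,.044),ring(.03,.064)]])
S=4
def mask(d,name,x,y,yaw,z0=0):
    m=np.zeros((384*S,512*S),np.uint8); c,s=np.cos(yaw),np.sin(yaw)
    for part in M[name]:
        P=np.vstack(part); Q=np.c_[c*P[:,0]-s*P[:,1]+x,s*P[:,0]+c*P[:,1]+y,P[:,2]+z0]
        h=cv2.convexHull(((proj(d,Q)+.5)*S).astype(np.float32)); cv2.fillConvexPoly(m,np.round(h).astype(np.int32),1)
    return m
def fit(name,cams,masks,yaw0=0,x0=None,z0=0):
    big=[cv2.resize(k.astype(np.uint8),None,fx=S,fy=S,interpolation=cv2.INTER_NEAREST) for k in masks]
    if x0 is None:
        ys,xs=np.nonzero(masks[-1]); x0=unproj(cams[-1],np.array([xs.mean(),ys.mean()]),z0+.035)
    n=3 if name=="square_bottle" else 2
    def f(p):
        e=0
        for d,b in zip(cams,big):
            m=mask(d,name,p[0],p[1],p[2] if n==3 else 0,z0); e+=1-(m&b).sum()/max(1,(m|b).sum())
        return e/len(cams)
    X=np.r_[x0,yaw0][:n]; sim=np.vstack([X]+[X+np.eye(n)[i]*(.006 if i<2 else .2) for i in range(n)])
    r=minimize(f,X,method="Nelder-Mead",options=dict(initial_simplex=sim,xatol=1e-4,fatol=1e-4)); return r.x,r.fun
E
python3 - <<'E'
from h import *
cams={c:read_camera(c) for c in("scene","top")}
for n in M:
    ms=[silhouettes(c,n)[0]["pixels"] for c in cams]
    for lab,cs,mm in(("both",list(cams.values()),ms),("scene",[cams["scene"]],ms[:1]),("top",[cams["top"]],ms[1:])):
        x,e=fit(n,cs,mm,np.pi/4); print(n,lab,np.round(x,4),round(e,3))
# tray: blue pixels
d=cams["top"]; hsv=cv2.cvtColor(d["frame"],cv2.COLOR_RGB2HSV)
for c,d in cams.items():
    hsv=cv2.cvtColor(d["frame"],cv2.COLOR_RGB2HSV); b=cv2.inRange(hsv,(100,120,60),(130,255,255))
    n,l,st,ce=cv2.connectedComponentsWithStats(b)
    k=max((i for i in range(1,n) if st[i,2]<160 and st[i,0]>50),key=lambda i:st[i,4]); print(c,st[k])
    cnt=cv2.convexHull(np.argwhere(l==k)[:,::-1].astype(np.float32))
    W=np.array([unproj(d,p,.03) for p in cnt[:,0]]); r=cv2.minAreaRect((W*1000).astype(np.float32)); print(np.round(r[0],1),np.round(r[1],1),round(r[2],2))
for n in "small medium large square".split():
    s=silhouettes("top",n+"_insert")
    for t in s: 
        ys,xs=np.nonzero(t["pixels"]); print(n,round(t["p"],2),np.round(unproj(cams["top"],np.array([xs.mean(),ys.mean()]),.03),3))
f=cams["scene"]["frame"][:,:,::-1]
crop=[cv2.resize(f[y-35:y+35,x-35:x+35],(260,260),interpolation=cv2.INTER_CUBIC) for x,y in((327,119),(126,278),(147,214),(272,132),(233,156),(206,182))]
cv2.imwrite("pics/crop1.png",np.vstack([np.hstack(crop[:3]),np.hstack(crop[3:])]))
E
```

```text
vial both [ 0.4454 -0.0591] 0.541
vial scene [0.6141 0.1531] 0.712
vial top [ 0.4454 -0.0591] 0.082
round_bottle both [0.5423 0.3888] 0.091
round_bottle scene [0.5412 0.3918] 0.109
round_bottle top [0.5423 0.3882] 0.067
square_bottle both [0.4338 0.0636 0.765 ] 0.077
square_bottle scene [0.4329 0.0641 0.7654] 0.087
square_bottle top [0.4342 0.0637 0.7755] 0.06
lidded_jar both [ 0.4107 -0.2334] 0.09
lidded_jar scene [ 0.41   -0.2327] 0.04
lidded_jar top [ 0.4109 -0.2358] 0.133
scene [ 215  155  108   87 3278]
[612.4  24. ] [ 92.1 357.1] 0.21
top [ 163  154  154   40 5768]
[612.4  22.1] [ 94.  351.8] 0.27
small 0.98 [0.75  0.077]
small 0.78 [0.61  0.066]
small 0.62 [0.736 0.252]
small 0.2 [0.542 0.389]
medium 0.81 [ 0.61  -0.109]
square 0.73 [ 0.61  -0.022]
```

View pics/crop1.png

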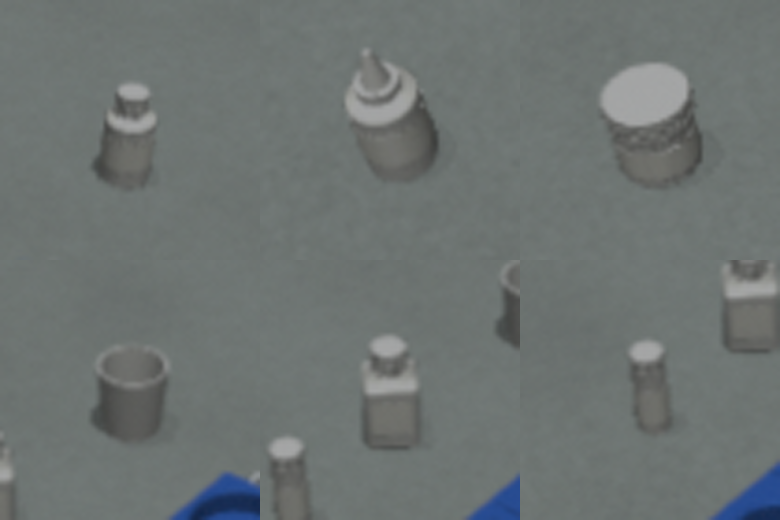

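The crop confirms the targets. The flat-capped bottle (scene px 327,119) and the lidded jar (147,214) are the set pieces. The nozzle bottle (126,278) and the open cup (272,132) stay where they are. I'll start with the vial.

Request:
play_rows --steps '[[[0,0,0,0,0,0.143,0.087],[0,0,0,0,0,0.143,0.087],[0.016,-0.034,0,0,0,0,0.087],[0.016,-0.034,0,0,0,0,0.087],[0.016,-0.034,0,0,0,0,0.087],[0.016,-0.034,0,0,0,0,0.087],[0.016,-0.034,0,0,0,0,0.06],[0.016,-0.034,0,0,0,0,0.06],[0.016,-0.034,0,0,0,0,0.06],[0.016,-0.034,0,0,0,0,0.06],[0.016,-0.034,0,0,0,0,0.06],[0,0,0,0,0,0,0.06]]]' --force 15

```text
time_s: 3.0
tool_pos: [0.3303, -0.3129, 0.2231]
tool_rot: [-180.0, -0.1, 0.5]
force: [-0.1, 0.1, 0.5]
grip_width: 0.0605
grasp_force: 0.0
```

Request:
play_rows --steps '[[[0.014,-0.032,0,0,0,0.009,0.06],[0.014,-0.032,0,0,0,0,0.06],[0.014,-0.032,0,0,0,0,0.06],[0.014,-0.032,0,0,0,0,0.06],[0.014,-0.032,0,0,0,0,0.06],[0.014,-0.032,0,0,0,0,0.06],[0.014,-0.032,0,0,0,0,0.06],[0.016,-0.03,0,0,0,0,0.06],[0,0,0.03,0,0,0,0.06],[0,0,0.03,0,0,0,0.06],[0,0,0.02,0,0,0,0.06],[0,0,0,0,0,0,0.06]]]'

```text
time_s: 4.2
tool_pos: [0.4412, -0.0647, 0.1401]
tool_rot: [-179.9, 0.3, -0.5]
force: [0.1, -0.0, 0.2]
grip_width: 0.0599
grasp_force: 0.0
```

Request:
play_rows --steps '[[[0.004,-0.005,0.02,0,0,-0.009,0.06],[0,0,0.025,0,0,0,0.06],[0,0,0,0,0,0,0.06],[0,0,0,0,0,0,0.06]]]'

```text
time_s: 4.6
tool_pos: [0.4479, -0.06, 0.0986]
tool_rot: [180.0, -0.0, -0.0]
force: [0.0, -0.1, -1.0]
grip_width: 0.0599
grasp_force: 0.0
```

Request:
play_rows --steps '[[[-0.002,-0.001,0.015,0,0,0,0.06],[0,0,0.02,0,0,0,0.06],[0,0,0.02,0,0,0,0.06],[0,0,0.012,0,0,0,0.06],[0,0,0,0,0,0,0.06],[0,0,0,0,0,0,0.06],[0,0,0,0,0,0,0.03],[0,0,0,0,0,0,0.015],[0,0,0,0,0,0,0.015],[0,0,0,0,0,0,0.015],[0,0,0,0,0,0,0.015],[0,0,0,0,0,0,0.015]]]' --force 15

```text
time_s: 5.8
tool_pos: [0.4454, -0.0587, 0.0306]
tool_rot: [180.0, -0.0, -0.0]
force: [0.7, -0.4, 0.5]
grip_width: 0.0246
grasp_force: 15.0
```

Request:
play_rows --steps '[[[0,0,-0.01,0,0,0,0.015],[0,0,-0.03,0,0,0,0.015],[0,0,-0.04,0,0,0,0.015],[0.02,-0.015,0,0,0,0,0.015],[0.03,-0.022,0,0,0,0,0.015],[0.03,-0.022,0,0,0,0,0.015],[0.03,-0.022,0,0,0,0,0.015],[0.03,-0.022,0,0,0,0,0.015],[0.017,-0.014,0,0,0,0,0.015],[0.01,-0.008,0,0,0,0,0.015],[0,0,0,0,0,0,0.015],[0,0,0,0,0,0,0.015]]]'

```text
time_s: 7.0
tool_pos: [0.6116, 0.0655, 0.1105]
tool_rot: [179.9, 0.1, -0.0]
force: [0.3, -0.3, 0.4]
grip_width: 0.0243
grasp_force: 15.0
```

Request:
play_rows --steps '[[[0,-0.001,0.02,0,0,0,0.015],[0,0,0.015,0,0,0,0.015],[0,0,0,0,0,0,0.015],[0,0,0,0,0,0,0.015]]]'

```text
time_s: 7.4
tool_pos: [0.6118, 0.0664, 0.0754]
tool_rot: [180.0, 0.1, -0.1]
force: [-0.3, 0.5, -0.3]
grip_width: 0.0245
grasp_force: 15.0
```

```bash
python3 - <<'E'
from h import *
a=[]
for c in("scene","top"):
    d=read_camera(c); p=proj(d,[.612,.0665,.05])[0].astype(int); f=d["frame"][p[1]-45:p[1]+45,p[0]-45:p[0]+45,::-1]
    a.append(cv2.resize(f,(400,400),interpolation=cv2.INTER_CUBIC))
cv2.imwrite("pics/v1.png",np.hstack(a))
E
```

```text
(no output)
```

View pics/v1.png

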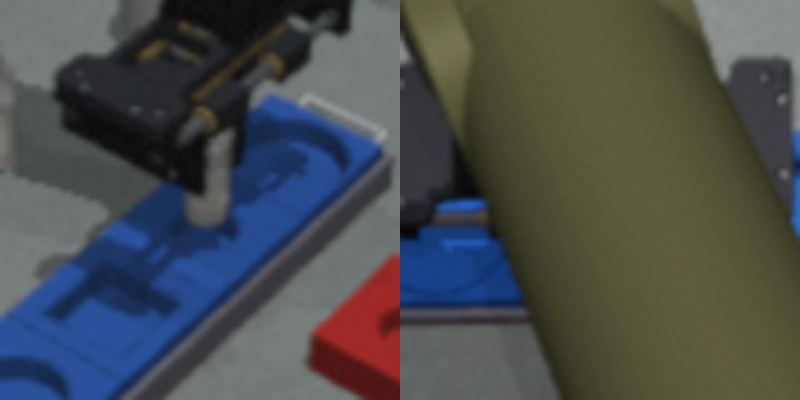

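The scene half shows the vial, with its foot at about (205,215), hanging over the small recess between the large and square ones. The arm hides the view in the top camera. I'll lower it gently.

Request:
play_rows --steps '[[[0,0,0.012,0,0,0,0.015],[0,0,0.012,0,0,0,0.015],[0,0,0.006,0,0,0,0.015],[0,0,0.003,0,0,0,0.015],[0,0,0.002,0,0,0,0.015],[0,0,0.001,0,0,0,0.015],[0,0,0,0,0,0,0.015],[0,0,0,0,0,0,0.015]]]'

```text
time_s: 8.3
tool_pos: [0.6133, 0.0672, 0.042]
tool_rot: [179.9, -0.1, -0.0]
force: [-4.4, -1.3, 13.8]
grip_width: 0.0241
grasp_force: 15.0
```

Request:
play_rows --steps '[[[0,0,-0.002,0,0,0,0.015],[0,0,0,0,0,0,0.015],[0,0,0,0,0,0,0.024],[0,0,0,0,0,0,0.03],[0,0,0,0,0,0,0.045],[0,0,0,0,0,0,0.06],[0,0,0,0,0,0,0.06],[0,0,-0.02,0,0,0,0.06],[0,0,-0.03,0,0,0,0.06],[0,0,-0.04,0,0,0,0.06],[0,0,-0.03,0,0,0,0.06],[0,0,0,0,0,0,0.06]]]'

```text
time_s: 9.5
tool_pos: [0.6153, 0.0683, 0.1666]
tool_rot: [-180.0, -0.5, -0.0]
force: [1.1, 0.2, -0.6]
grip_width: 0.0602
grasp_force: 0.0
```

```bash
python3 - <<'E'
from h import *
d=read_camera("scene"); p=proj(d,[.612,.0665,.05])[0].astype(int); f=d["frame"][p[1]-45:p[1]+45,p[0]-45:p[0]+45,::-1]
cv2.imwrite("pics/v2.png",cv2.resize(f,(540,540),interpolation=cv2.INTER_CUBIC)); print(get_obs()["tool_pos"],get_obs()["force"])
E
```

```text
[0.61392422 0.06773221 0.16394708] [-0.2163435  -0.16354297 -1.64911235]
```

View pics/v2.png

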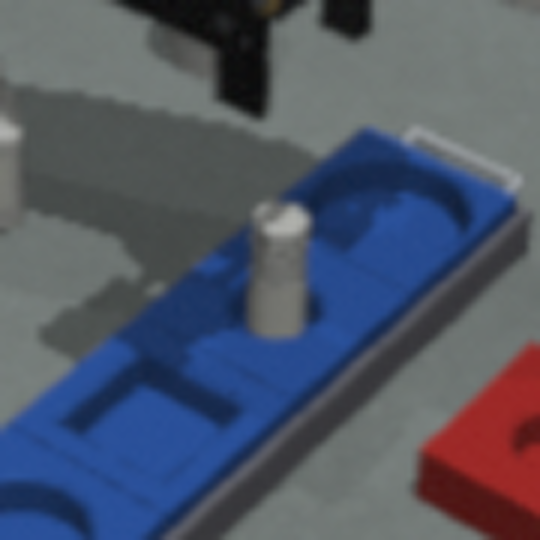

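The vial stands upright in the small recess, cap at (281,215) and visible foot at (277,335). I'll check its depth numerically.

```bash
python3 - <<'E'
from h import *
d=read_camera("scene"); t=read_camera("top"); p=proj(d,[.612,.0665,.05])[0].astype(int)
q=lambda P:np.round((proj(d,P)-(p-45)+.5)*6).astype(int)
for x,y in((.612,.0665),(.6135,.067),(.617,.069)):
  for z in(.0,.0115,.03): print(x,z,"cap",q([x,y,z+.072])[0],"foot",q(np.array([x,y,0])+ring(.0125,z)).max(0))
print("rim",q(np.array([.612,.0665,0])+ring(.02,.03)).min(0),q(np.array([.612,.0665,0])+ring(.02,.03)).max(0))
S_=[s for s in silhouettes("scene","vial")]
for s in S_: print("scene",round(s["p"],2),s["extent"],(np.array(s["extent"]).reshape(2,2)-(p-45))*6)
for s in silhouettes("top","vial"): print("top",round(s["p"],2),s["extent"])
E
```

```text
0.612 0.0 cap [277 241] foot [300 379]
0.612 0.0115 cap [278 221] foot [301 361]
0.612 0.03 cap [279 188] foot [302 331]
0.6135 0.0 cap [281 241] foot [303 380]
0.6135 0.0115 cap [281 221] foot [304 362]
0.6135 0.03 cap [283 188] foot [306 331]
0.617 0.0 cap [290 242] foot [312 381]
0.617 0.0115 cap [291 222] foot [313 363]
0.617 0.03 cap [292 189] foot [314 332]
rim [230 282] [319 342]
scene 0.58 [212.6, 204.8, 262.9, 246.4] [[-146.4  430.8]
 [ 155.4  680.4]]
```

The vial is on the recess floor: cap px matches z0 of about 12 mm. Next is the round bottle at (0.542, 0.389).

Request:
play_rows --steps '[[[-0.004,-0.016,0,0,0,0,0.087],[-0.007,-0.03,0,0,0,0,0.087],[-0.007,-0.032,0,0,0,0,0.087],[-0.008,-0.035,0,0,0,0,0.087],[-0.008,-0.035,0,0,0,0,0.087],[-0.008,-0.035,0,0,0,0,0.087],[-0.008,-0.035,0,0,0,0,0.087],[-0.008,-0.035,0,0,0,0,0.087],[-0.007,-0.032,0,0,0,0,0.087],[-0.006,-0.025,0,0,0,0,0.087],[-0.002,-0.01,0,0,0,0,0.087],[0,0,0,0,0,0,0.087]]]'

```text
time_s: 10.95
tool_pos: [0.5374, 0.3896, 0.1609]
tool_rot: [-180.0, 0.1, 0.2]
force: [0.2, 0.2, -0.5]
grip_width: 0.0875
grasp_force: 0.0
```

Request:
play_rows --steps '[[[0,0,0.03,0,0,0,0.087],[0,0,0.02,0,0,0,0.087],[0,0,0,0,0,0,0.087],[0,0,0,0,0,0,0.087]]]'

```text
time_s: 11.35
tool_pos: [0.5402, 0.3858, 0.1115]
tool_rot: [179.9, 0.0, -0.1]
force: [0.2, 0.3, 0.4]
grip_width: 0.0871
grasp_force: 0.0
```

Request:
play_rows --steps '[[[0.002,-0.003,0.015,0,0,0,0.087],[0,0,0.025,0,0,0,0.087],[0,0,0.025,0,0,0,0.087],[0,0,0.017,0,0,0,0.087],[0,0,0,0,0,0,0.087],[0,0,0,0,0,0,0.087],[0,0,0,0,0,0,0.05],[0,0,0,0,0,0,0.035],[0,0,0,0,0,0,0.035],[0,0,0,0,0,0,0.035],[0,0,0,0,0,0,0.035],[0,0,0,0,0,0,0.035]]]' --force 20

```text
time_s: 12.55
tool_pos: [0.5415, 0.3903, 0.0296]
tool_rot: [180.0, -0.0, -0.0]
force: [-1.1, -2.0, 1.1]
grip_width: 0.0475
grasp_force: 0.5
```

Request:
play_rows --steps '[[[0,0,0,0,0,0,0.035],[0,0,0,0,0,0,0.035],[0,0,0,0,0,0,0.035],[0,0,0,0,0,0,0.035]]]'

```text
time_s: 12.95
tool_pos: [0.5415, 0.3901, 0.0295]
tool_rot: [180.0, 0.0, -0.0]
force: [-0.7, -1.1, 2.7]
grip_width: 0.0434
grasp_force: 20.0
```

Request:
play_rows --steps '[[[0,0,-0.01,0,0,0,0.035],[0,0,-0.035,0,0,0,0.035],[0,0,-0.04,0,0,0,0.035],[0,0,-0.02,0,0,0,0.035],[0.003,0.02,0,0,0,0,0.035],[0.005,0.036,0,0,0,0,0.035],[0.005,0.036,0,0,0,0,0.035],[0.005,0.036,0,0,0,0,0.035],[0.005,0.036,0,0,0,0,0.035],[0.005,0.036,0,0,0,0,0.035],[0.005,0.036,0,0,0,0,0.035],[0.005,0.036,0,0,0,0,0.035]]]'

```text
time_s: 14.15
tool_pos: [0.5795, 0.1172, 0.1351]
tool_rot: [-180.0, -0.0, 0.0]
force: [0.1, 0.7, -1.7]
grip_width: 0.0438
grasp_force: 20.0
```

Request:
play_rows --steps '[[[0.005,0.036,0,0,0,0,0.035],[0.005,0.036,0,0,0,0,0.035],[0.005,0.036,0,0,0,0,0.035],[0.005,0.036,0,0,0,0,0.035],[0.005,0.036,0,0,0,0,0.035],[0.004,0.028,0,0,0,0,0.035],[0.002,0.014,0,0,0,0,0.035],[0.001,0.006,0,0,0,0,0.035],[0,0,0,0,0,0,0.035],[0,0,0,0,0,0,0.035]]]'

```text
time_s: 15.15
tool_pos: [0.6114, -0.1071, 0.1347]
tool_rot: [-179.9, -0.0, 0.2]
force: [-0.9, 0.1, -1.0]
grip_width: 0.0435
grasp_force: 20.0
```

Request:
play_rows --steps '[[[0.001,0.002,0.02,0,0,0,0.035],[0,0,0.03,0,0,0,0.035],[0,0,0.02,0,0,0,0.035],[0,0,0.012,0,0,0,0.035],[0,0,0.006,0,0,0,0.035],[0,0,0.002,0,0,0,0.035],[0,0,0,0,0,0,0.035],[0,0,0,0,0,0,0.035],[0,0,0,0,0,0,0.035]]]'

```text
time_s: 16.05
tool_pos: [0.613, -0.1119, 0.0455]
tool_rot: [180.0, -0.1, -0.0]
force: [-0.3, 0.1, -1.4]
grip_width: 0.0437
grasp_force: 20.0
```

Request:
play_rows --steps '[[[0,-0.001,0.002,0,0,0,0.035],[0,0,0.001,0,0,0,0.035],[0,0,0,0,0,0,0.035],[0,0,0.001,0,0,0,0.035],[0,0,0,0,0,0,0.035],[0,0,0,0,0,0,0.035]]]'

```text
time_s: 16.65
tool_pos: [0.6125, -0.1106, 0.0415]
tool_rot: [180.0, -0.0, -0.0]
force: [-2.0, 0.3, 4.6]
grip_width: 0.0435
grasp_force: 20.0
```

Request:
play_rows --steps '[[[0,0,0.001,0,0,0,0.035],[0,0,0,0,0,0,0.035],[0,0,0,0,0,0,0.035]]]'

```text
time_s: 16.95
tool_pos: [0.6126, -0.1106, 0.0414]
tool_rot: [179.9, -0.0, -0.0]
force: [-5.2, 1.0, 11.1]
grip_width: 0.0438
grasp_force: 20.0
```

Request:
play_rows --steps '[[[0,0,-0.002,0,0,0,0.035],[0,0,0,0,0,0,0.035],[0,0,0,0,0,0,0.05],[0,0,0,0,0,0,0.07],[0,0,0,0,0,0,0.075],[0,0,0,0,0,0,0.075],[0,0,0,0,0,0,0.075],[0,0,-0.02,0,0,0,0.075],[0,0,-0.03,0,0,0,0.075],[0,0,-0.04,0,0,0,0.075],[0,0,-0.03,0,0,0,0.087],[0,0,0,0,0,0,0.087]]]'

```text
time_s: 18.15
tool_pos: [0.6155, -0.1107, 0.1669]
tool_rot: [179.9, -0.5, -0.0]
force: [0.8, 0.3, 0.4]
grip_width: 0.083
grasp_force: 0.0
```

```bash
python3 - <<'E'
from h import *
d=read_camera("scene"); p=proj(d,[.612,-.02,.04])[0].astype(int); f=d["frame"][p[1]-60:p[1]+60,p[0]-70:p[0]+70,::-1]
cv2.imwrite("pics/v3.png",cv2.resize(f,(700,600),interpolation=cv2.INTER_CUBIC)); print(get_obs()["tool_pos"],get_obs()["force"])
print("cap pred",(proj(d,[.6125,-.1105,.0115+.086])[0]-(p-[70,60])+.5)*5)
E
```

```text
[ 0.61404087 -0.11070707  0.16425684] [-0.34724185 -1.18622715  0.47674568]
cap pred [236.56996365 319.99032659]
```

View pics/v3.png

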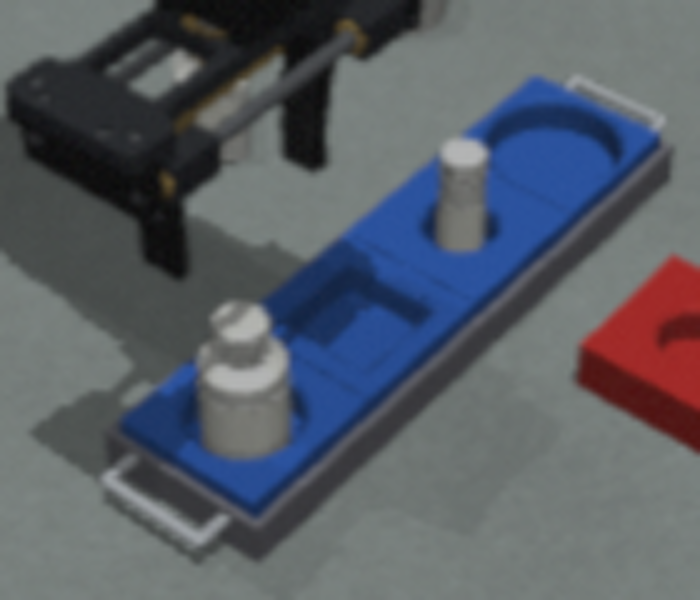

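The round bottle stands in the medium recess, with its cap at (240,318) against a predicted (237,320). Next is the jar.

Request:
play_rows --steps '[[[-0.015,0.009,0,0,0,0,0.087],[-0.028,0.017,0,0,0,0,0.087],[-0.03,0.018,0,0,0,0,0.087],[-0.03,0.018,0,0,0,0,0.087],[-0.03,0.018,0,0,0,0,0.087],[-0.03,0.018,0,0,0,0,0.087],[-0.025,0.015,0,0,0,0,0.087],[-0.012,0.007,0,0,0,0,0.087],[-0.004,0.003,0,0,0,0,0.087],[0,0,0.03,0,0,0,0.087],[0,0,0.03,0,0,0,0.087],[0,0,0,0,0,0,0.087]]]'

```text
time_s: 19.4
tool_pos: [0.4057, -0.2312, 0.0976]
tool_rot: [-179.7, 0.4, 0.1]
force: [-0.1, 0.3, -0.2]
grip_width: 0.0867
grasp_force: 0.0
```

Request:
play_rows --steps '[[[0,0,0,0,0,0,0.087],[0,0,0,0,0,0,0.087]]]'

```text
time_s: 19.6
tool_pos: [0.4096, -0.2338, 0.1028]
tool_rot: [180.0, -0.1, 0.0]
force: [0.6, 0.2, -0.4]
grip_width: 0.087
grasp_force: 0.0
```

Aligned. I'll go down to z of about 0.035 and grip the lid.

Request:
play_rows --steps '[[[0,0,0.015,0,0,0,0.087],[0,0,0.02,0,0,0,0.087],[0,0,0.02,0,0,0,0.087],[0,0,0.012,0,0,0,0.087],[0,0,0,0,0,0,0.087],[0,0,0,0,0,0,0.087],[0,0,0,0,0,0,0.05],[0,0,0,0,0,0,0.05],[0,0,0,0,0,0,0.05],[0,0,0,0,0,0,0.05],[0,0,0,0,0,0,0.05],[0,0,0,0,0,0,0.05]]]' --force 20

```text
time_s: 20.8
tool_pos: [0.4085, -0.2339, 0.0348]
tool_rot: [180.0, -0.0, -0.0]
force: [-0.2, -0.4, 3.1]
grip_width: 0.0593
grasp_force: 20.0
```

Request:
play_rows --steps '[[[0,0,-0.01,0,0,0,0.05],[0,0,-0.035,0,0,0,0.05],[0,0,-0.04,0,0,0,0.05],[0,0,-0.02,0,0,0,0.05],[0.01,-0.02,0,0,0,0,0.05],[0.018,-0.035,0,0,0,0,0.05],[0.018,-0.035,0,0,0,0,0.05],[0.018,-0.035,0,0,0,0,0.05],[0.018,-0.035,0,0,0,0,0.05],[0.018,-0.035,0,0,0,0,0.05],[0.018,-0.035,0,0,0,0,0.05],[0.018,-0.035,0,0,0,0,0.05]]]'

```text
time_s: 22.0
tool_pos: [0.5447, 0.0326, 0.1399]
tool_rot: [180.0, 0.0, -0.0]
force: [0.8, 0.7, -0.9]
grip_width: 0.0591
grasp_force: 20.0
```

Request:
play_rows --steps '[[[0.018,-0.035,0,0,0,0,0.05],[0.018,-0.035,0,0,0,0,0.05],[0.018,-0.03,0,0,0,0,0.05],[0.01,-0.015,0,0,0,0,0.05],[0.004,-0.008,0,0,0,0,0.05],[0,0,0,0,0,0,0.05],[0,0,0,0,0,0,0.05],[0,0,0,0,0,0,0.05]]]'

```text
time_s: 22.8
tool_pos: [0.6122, 0.1524, 0.1395]
tool_rot: [179.9, 0.0, -0.1]
force: [0.2, 0.3, -1.5]
grip_width: 0.0592
grasp_force: 20.0
```

Request:
play_rows --steps '[[[0,-0.002,0.02,0,0,0,0.05],[0,0,0.03,0,0,0,0.05],[0,0,0.02,0,0,0,0.05],[0,0,0.012,0,0,0,0.05],[0,0,0.006,0,0,0,0.05],[0,0,0.002,0,0,0,0.05],[0,0,0,0,0,0,0.05],[0,0,0,0,0,0,0.05],[0,0,0,0,0,0,0.05]]]'

```text
time_s: 23.7
tool_pos: [0.613, 0.1565, 0.0505]
tool_rot: [-180.0, -0.1, -0.0]
force: [0.1, 0.7, -1.3]
grip_width: 0.0592
grasp_force: 20.0
```

Request:
play_rows --steps '[[[0,0,0.001,0,0,0,0.05],[0,0,0.001,0,0,0,0.05],[0,0,0,0,0,0,0.05],[0,0,0.001,0,0,0,0.05],[0,0,0,0,0,0,0.05],[0,0,0,0,0,0,0.05]]]'

```text
time_s: 24.3
tool_pos: [0.6125, 0.1563, 0.0469]
tool_rot: [180.0, -0.0, -0.0]
force: [-1.9, -0.8, 3.8]
grip_width: 0.0597
grasp_force: 20.0
```

Contact is at 0.047, as expected. I'll press a touch to confirm, then release.

Request:
play_rows --steps '[[[0,0,0.001,0,0,0,0.05],[0,0,0,0,0,0,0.05],[0,0,0,0,0,0,0.05]]]'

```text
time_s: 24.6
tool_pos: [0.6125, 0.1564, 0.0469]
tool_rot: [180.0, -0.0, -0.0]
force: [-3.1, -1.0, 8.5]
grip_width: 0.0593
grasp_force: 20.0
```

Request:
play_rows --steps '[[[0,0,-0.002,0,0,0,0.05],[0,0,0,0,0,0,0.05],[0,0,0,0,0,0,0.065],[0,0,0,0,0,0,0.08],[0,0,0,0,0,0,0.08],[0,0,0,0,0,0,0.08],[0,0,0,0,0,0,0.08],[0,0,-0.02,0,0,0,0.08],[0,0,-0.03,0,0,0,0.08],[0,0,-0.04,0,0,0,0.08],[0,0,-0.03,0,0,0,0.087],[0,0,0,0,0,0,0.087]]]'

```text
time_s: 25.8
tool_pos: [0.6151, 0.1578, 0.1728]
tool_rot: [-179.9, -0.5, -0.0]
force: [-0.5, 0.4, 0.7]
grip_width: 0.0851
grasp_force: 0.0
```

```bash
python3 - <<'E'
from h import *
print(np.round(get_obs()["qpos"],1),get_obs()["tool_pos"])
cams=[read_camera(c) for c in("scene","top")]; ms=[]
for c in("scene","top"):
    s=silhouettes(c,"square_bottle"); print(c,[(round(t["p"],2),np.round(t["extent"])) for t in s]); ms.append(s[0]["pixels"])
for y in(.6,.9): print(np.round(fit("square_bottle",cams,ms,y,[.434,.064])[0],4))
E
```

```text
[  20.7   24.9  -48.8   88.4   19.3   75.  -120.4] [0.61510381 0.15782417 0.1728362 ]
scene [(0.93, array([226., 140., 240., 173.]))]
top []Traceback (most recent call last):
  File "<stdin>", line 5, in <module>
IndexError: list index out of range
```

Request:
play_rows --steps '[[[-0.015,0.008,0,0,0,0,0.087],[-0.03,0.016,0,0,0,0,0.087],[-0.03,0.016,0,0,0,0,0.087],[-0.03,0.016,0,0,0,0,0.087],[-0.03,0.016,0,0,0,0,0.087],[-0.03,0.0145,0,0,0,0,0.087],[-0.015,0.007,0,0,0,0,0.087],[0,0,0,0,0,-0.128,0.087],[0,0,0,0,0,-0.128,0.087],[0,0,0,0,0,-0.128,0.087],[0,0,0,0,0,-0.128,0.087],[0,0,0,0,0,-0.128,0.087]]]'

```text
time_s: 27.2
tool_pos: [0.4314, 0.0626, 0.1663]
tool_rot: [-179.9, 0.1, 36.9]
force: [0.3, -0.1, -0.3]
grip_width: 0.0871
grasp_force: 0.0
```

Request:
play_rows --steps '[[[0,0,0.01,0,0,-0.128,0.087],[0,0,0.03,0,0,0,0.087],[0,0,0.02,0,0,0,0.087],[0,0,0,0,0,0,0.087],[0,0,0,0,0,0,0.087]]]'

```text
time_s: 27.7
tool_pos: [0.4318, 0.0629, 0.1071]
tool_rot: [-179.9, 0.1, 44.0]
force: [0.9, -0.3, 0.6]
grip_width: 0.0868
grasp_force: 0.0
```

```bash
python3 - <<'E'
from h import *
o=get_obs(); print(np.round(o["qpos"],1),o["tool_pos"],o["tool_rot"])
E
```

```text
[ 38.1  -0.8 -48.8 118.6  -0.8  62.  -56.4] [0.43175857 0.06291003 0.1070945 ] [-1.79899963e+02  5.37275061e-02  4.40061070e+01]
```

Request:
play_rows --steps '[[[0.002,0.001,0.015,0,0,0,0.087],[0,0,0.025,0,0,0,0.087],[0,0,0.025,0,0,0,0.087],[0,0,0.013,0,0,0,0.087],[0,0,0,0,0,0,0.087],[0,0,0,0,0,0,0.087],[0,0,0,0,0,0,0.035],[0,0,0,0,0,0,0.035],[0,0,0,0,0,0,0.035],[0,0,0,0,0,0,0.035],[0,0,0,0,0,0,0.035],[0,0,0,0,0,0,0.035]]]' --force 20

```text
time_s: 28.9
tool_pos: [0.4345, 0.0635, 0.0296]
tool_rot: [180.0, 0.0, 44.0]
force: [0.7, 0.7, 0.7]
grip_width: 0.047
grasp_force: 0.0
```

Request:
play_rows --steps '[[[0,0,0,0,0,0,0.035],[0,0,0,0,0,0,0.035],[0,0,0,0,0,0,0.035],[0,0,0,0,0,0,0.035]]]'

```text
time_s: 29.3
tool_pos: [0.4346, 0.0634, 0.0295]
tool_rot: [180.0, 0.0, 44.0]
force: [0.2, 0.3, 0.3]
grip_width: 0.0416
grasp_force: 20.0
```

Request:
play_rows --steps '[[[0,0,-0.01,0,0,0,0.035],[0,0,-0.035,0,0,0,0.035],[0,0,-0.04,0,0,0,0.035],[0,0,-0.025,0,0,0,0.035],[0,0,0,0,0,0.128,0.035],[0,0,0,0,0,0.128,0.035],[0,0,0,0,0,0.128,0.035],[0,0,0,0,0,0.128,0.035],[0,0,0,0,0,0.128,0.035],[0,0,0,0,0,0.128,0.035],[0,0,0,0,0,0,0.035],[0,0,0,0,0,0,0.035]]]'

```text
time_s: 30.5
tool_pos: [0.4344, 0.0636, 0.1397]
tool_rot: [180.0, -0.0, 0.2]
force: [0.4, 0.9, -1.1]
grip_width: 0.0421
grasp_force: 20.0
```

Request:
play_rows --steps '[[[0.015,0.007,0,0,0,0,0.035],[0.028,0.014,0,0,0,0,0.035],[0.03,0.014,0,0,0,0,0.035],[0.03,0.014,0,0,0,0,0.035],[0.03,0.014,0,0,0,0,0.035],[0.025,0.012,0,0,0,0,0.035],[0.015,0.007,0,0,0,0,0.035],[0.005,0.003,0,0,0,0,0.035],[0,0,0,0,0,0,0.035],[0,0,0,0,0,0,0.035],[0,0,0,0,0,0,0.035]]]'

```text
time_s: 31.6
tool_pos: [0.6117, -0.0207, 0.1398]
tool_rot: [180.0, 0.0, 0.1]
force: [-0.3, 0.8, -1.8]
grip_width: 0.0417
grasp_force: 20.0
```

Request:
play_rows --steps '[[[0.001,0.001,0.02,0,0,0,0.035],[0,0,0.03,0,0,0,0.035],[0,0,0.02,0,0,0,0.035],[0,0,0.014,0,0,0,0.035],[0,0,0.008,0,0,0,0.035],[0,0,0.003,0,0,0,0.035],[0,0,0,0,0,0,0.035],[0,0,0,0,0,0,0.035],[0,0,0,0,0,0,0.035]]]'

```text
time_s: 32.5
tool_pos: [0.6142, -0.0225, 0.0455]
tool_rot: [180.0, -0.1, -0.0]
force: [0.3, 0.2, -1.2]
grip_width: 0.0421
grasp_force: 20.0
```

Request:
play_rows --steps '[[[0,0,0.001,0,0,0,0.035],[0,0,0.001,0,0,0,0.035],[0,0,0,0,0,0,0.035],[0,0,0.001,0,0,0,0.035],[0,0,0,0,0,0,0.035],[0,0,0,0,0,0,0.035]]]'

```text
time_s: 33.1
tool_pos: [0.6137, -0.0225, 0.0416]
tool_rot: [180.0, -0.0, -0.0]
force: [0.5, 0.2, -0.4]
grip_width: 0.0418
grasp_force: 20.0
```

Request:
play_rows --steps '[[[0,0,0.001,0,0,0,0.035],[0,0,0,0,0,0,0.035],[0,0,0.001,0,0,0,0.035],[0,0,0,0,0,0,0.035],[0,0,0,0,0,0,0.035]]]'

```text
time_s: 33.6
tool_pos: [0.6137, -0.0225, 0.0416]
tool_rot: [179.9, -0.0, -0.0]
force: [-5.6, -0.3, 12.1]
grip_width: 0.0418
grasp_force: 20.0
```

On the floor at 0.0416. Release and retreat.

Request:
play_rows --steps '[[[0,0,-0.002,0,0,0,0.035],[0,0,0,0,0,0,0.035],[0,0,0,0,0,0,0.05],[0,0,0,0,0,0,0.06],[0,0,0,0,0,0,0.062],[0,0,0,0,0,0,0.062],[0,0,0,0,0,0,0.062],[0,0,-0.02,0,0,0,0.062],[0,0,-0.03,0,0,0,0.062],[0,0,-0.05,0,0,0,0.062],[0,0,-0.04,0,0,0,0.062],[0,0,-0.03,0,0,0,0.062]]]'

```text
time_s: 34.8
tool_pos: [0.6143, -0.0222, 0.2147]
tool_rot: [180.0, -0.2, 0.0]
force: [0.1, 0.4, 0.2]
grip_width: 0.0622
grasp_force: 0.0
```

Request:
play_rows --steps '[[[-0.01,0.02,0,0,0,0,0.062],[-0.02,0.03,0,0,0,0,0.062],[-0.02,0.035,0,0,0,0,0.062],[-0.02,0.035,0,0,0,0,0.062],[-0.02,0.035,0,0,0,0,0.062],[-0.02,0.035,0,0,0,0,0.062],[-0.02,0.035,0,0,0,0,0.062],[-0.02,0.035,0,0,0,0,0.062],[-0.01,0.03,0,0,0,0,0.062],[0,0.01,0,0,0,0,0.062],[0,0,0,0,0,0,0.062],[0,0,0,0,0,0,0.062]]]'

```text
time_s: 36.0
tool_pos: [0.4546, -0.3205, 0.2115]
tool_rot: [-179.9, -0.0, 0.1]
force: [1.0, 0.5, 0.3]
grip_width: 0.0621
grasp_force: 0.0
```

```bash
python3 - <<'E'
from h import *
d=read_camera("scene"); cv2.imwrite("pics/f1.png",cv2.resize(d["frame"][90:330,80:400,::-1],(800,600),interpolation=cv2.INTER_CUBIC))
d=read_camera("top"); cv2.imwrite("pics/f2.png",cv2.resize(d["frame"][120:270,130:330,::-1],(800,600),interpolation=cv2.INTER_CUBIC))
o=get_obs(); print(o["time_s"],o["tool_pos"],o["force"])
E
```

```text
36.1 [ 0.4547288  -0.32017296  0.21164785] [ 0.25078254  0.32996243 -0.05199694]
```

View pics/f1.png

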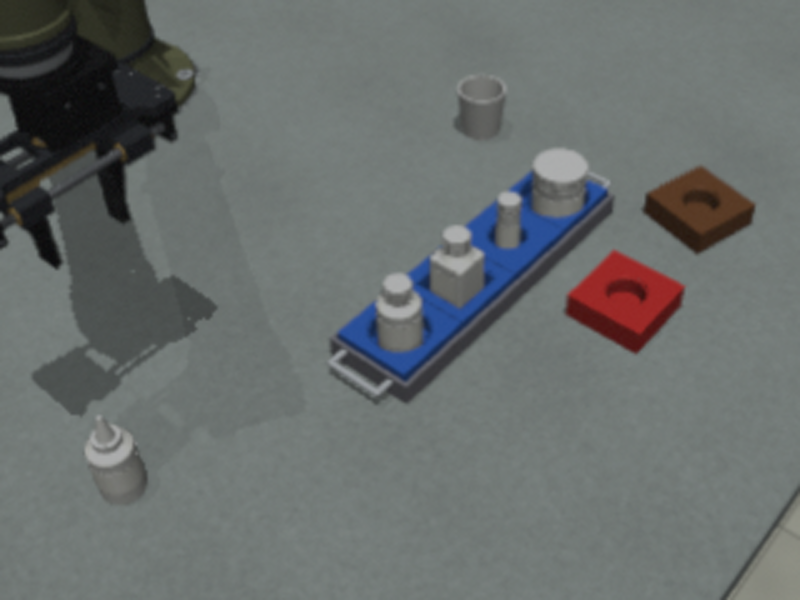

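View pics/f2.png

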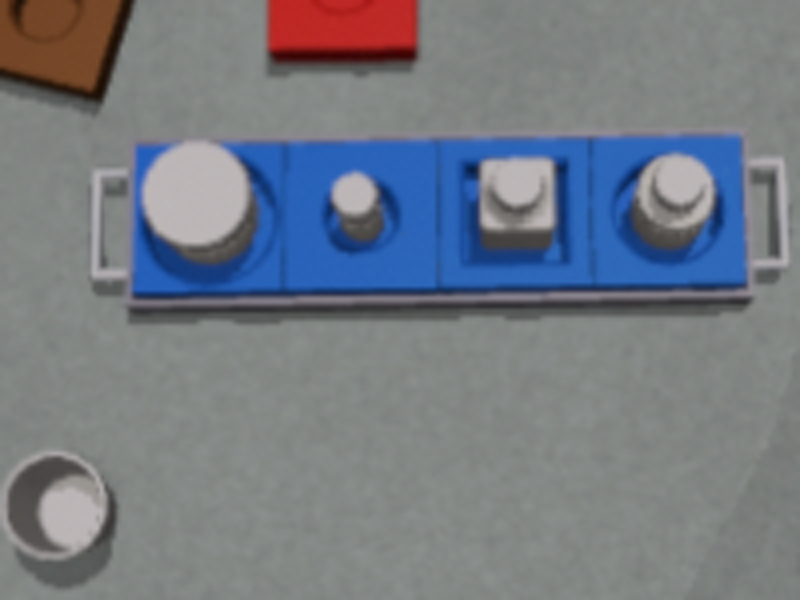

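The top view shows all four upright in their own recesses: jar (197,195), vial (355,195), square bottle (517,190) square to its recess, and round bottle (677,185). The cup and the dropper bottle have not moved, and the arm is clear of everything.

```bash
python3 -c "
from cell import *
print(sign_off())"
```

```text
the job is handed in; nothing more can be done
None
```

The pH set is back in its carrier: vial, round bottle, lidded jar and square bottle each stand upright on the floor of their own recess. The dropper bottle and open cup were left where they stood, and the job was handed in at about 36 s.

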